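# Clamp the glued chopstick rest

### The job

Secure the freshly glued wooden chopstick rest in the small bench clamp: first turn the brass turnbutton squarely across the top of the rest, then pump the clamp's upright trigger, stroke after stroke, until the sprung pad has pushed the rest up against the end stop and is itself pressed about half way in. Never press the pad in to the bottom of its springs, which would crush the rest; move the jaw only by the trigger and leave the other things on the sill alone. Finish holding: keep the fingers on the trigger with it squeezed back, not returned to its rest.

Things in the scene. Friction and masses are not known exactly. Their poses are not given: they have to be found in the camera images.
- clamp: Bench clamp fixed on a bamboo board 360 x 150 x 12 mm. Frame: origin at the board's underside on the clamp's centre line, +x along the bar from the trigger to the end stop, z up. Board x -195 to 165, y -65 to 85. End stop 20 x 50 mm, face at x 125, top z 50. Steel cheeks x -95 to -45, 32 mm wide, top z 88. Fixed black palm grip behind the trigger x -178 to -156, top z 119.
- end_stop (a point): Centre of the end stop's face that the chopstick rest must be pushed against (clamp x 125, y 0, z 28 mm).
- trigger (a joint): Trigger angle, rad: 0 free (leans 0.3 towards the end stop), 0.6 fully squeezed (leans 0.3 back to the palm grip; stop). Hinged about the clamp's y axis at clamp (-70, 0, 74) mm; a spring returns it to 0. A pawl on 5 mm teeth: after up to 5 mm of play the jaw goes forward 30 mm per rad, 10 to 15 mm a full stroke; not back. Takes 9 to 14 N at the grip point.
- trigger_grip (a point): Grip point in the trigger's rubber head, 80 mm from the pivot along the trigger. The head is 16 mm wide (clamp y), 18 mm thick (along the stroke) and reaches from 55 to 100 mm from the pivot (top about 170 mm above the sill); its 16 mm width can be pinched from above and swung.
- jaw (a joint): Position of the steel bar with the jaw, m: 0 fully back, grows towards the end stop, to 0.085; starts at 0.008 to 0.036. Friction (14 N) keeps it in place when the trigger goes back. At 0.055 the pad touches a rest seated at the end stop; 0.063 then presses the pad half way.
- pad (a joint): How far the sprung pad is pressed into the jaw, m: 0 free, 0.016 springs fully compressed. Stiffness 700 N/m; half way is 0.008 (5.6 N).
- pad_face (a point): Centre of the front face of the black rubber pad, 42 mm wide, z 15 to 47 mm. In the clamp frame its x = joint jaw - joint pad. The pad stands 16 mm in front of the steel jaw plate on two small springs.
- rest: The glued chopstick rest: brown wooden block 70 (its x) x 46 x 32 mm high, four ridges across its top and a dark glue seam in its middle, 120 g. Loose on the board between pad and end stop, its x along the clamp's x, 2 to 12 mm short of the end stop at first. Origin at the centre of its underside (clamp z 12 mm). Seated, its origin is at clamp x 90 mm.
- turnbutton (a joint): Turnbutton angle, rad: 0 points along the clamp's +x, 1.571 (stop) lies squarely across the rest, pointing to the clamp's -y. Pivot at clamp (88, 52) mm. Grows clockwise seen from above; stays where it is left. Starts at 0.1 to 0.4.
- turnbutton_grip (a point): Middle of the turnbutton's upright thumb fin, on the pivot axis, 71 mm above the sill. The fin is 34 mm long (along the button), 9 mm thick and 30 mm tall (z 55 to 85 mm). The flat brass bar under it is 14 mm wide, reaches 60 mm from the pivot, z 47 to 55 mm, 3 mm above the rest.
- cup: Green glazed cup, radius 36, height 85 mm, origin at its foot. Bystander.
- holder: Steel holder, radius 34, height 110 mm, with two chopsticks reaching 235 mm; origin at its foot. Bystander.
- steamer: Closed bamboo steamer, radius 107 mm, on its steel wok ring (40 mm high), 150 mm high with its handle; origin at the ring's foot. Bystander.
- rocker (a joint): Rocker on top of the white plastic switch plate, 86 mm square, on a low tiled ledge 110 x 130 x 45 mm, rad: 0 as it is, 0.24 switched over. Bystander.
Things that resemble listed ones, but are neither listed nor needed, are in the scene too. There is more than one size of the rest; the one meant has the size given above.

How it is judged (in metres and radians):
On the way, in this order (a step that is already met when the one before it is completed fails the run):
1. the turnbutton lies across the rest (value of joint turnbutton above 1.33 rad), for 0.2 s.
2. the pad is pressed on the rest by pumping (value of joint pad above 0.004 m and contact force between pad and rest above 1.5 N), for 0.2 s.
At the end, for the whole second after the job is handed in: Still holding: the fingers press on the trigger (over 0.5 N) and it is squeezed more than 0.08 rad; the pad bears on the rest (over 1.5 N) and is pressed in 4 to 12 mm of its 16; the rest lies flat (within 0.1 rad) within 3 mm of the end stop; the turnbutton is at 1.33 rad or more (all of step 2 and value of joint turnbutton above 1.33 rad and value of joint pad below 0.012 m and x of rest in the frame of clamp above 0.087 m and angle between rest's own z axis and vertical below 0.1 rad and value of joint trigger above 0.08 rad and contact force between the fingers and trigger above 0.5 N); the arm keeps its last pose, push and grip.
It fails at once if the pad is pressed in more than 14 mm: the rest is crushed (value of joint pad above 0.014 m).
It fails at once if the jaw or its pad is pushed by the robot itself (contact force between the arm and jaw above 3 N).
It fails at once if the jaw or its pad is pushed by the fingers (contact force between the fingers and jaw above 3 N).
It fails at once if a bystander is moved by more than 20 mm or the switch is flipped (distance of any of cup, holder, steamer from where it was at the start of the episode above 0.02 m or value of joint rocker above 0.12 rad).
It also fails if it takes over 72 s, if anything falls off the work surface, if the arm or the gripper's body presses on something with over 40 N, if the wrist force passes 120 N, or if a joint passes its speed limit or range.

### The arm

A 6-joint arm with a two-finger parallel gripper is mounted at the origin on the work surface. World frame = base frame: x ahead of the robot, y to its left, z up, the work surface at z = 0. Lengths are in mm, angles in rad, forces in N, time in s.
With the tool pointing down it reaches from about 350 to 875 mm from the base axis. Payload 4.2 kg.
Tool frame: the origin (TCP) lies between the finger pads; the fingertips stand 25 mm ahead of it and the grasp point (between the pads) lies 6 mm ahead of it; z points along the fingers, y is the line along which they close (so a half turn about z gives the same grasp; the last joint's range is limited). The gripper opens to 85 mm and grips with 20 to 120 N. Pads are 22 mm wide; open, the fingers measure 114 mm over their backs; the gripper's body (76 mm by 85 mm) begins 54 mm behind the grasp point. The pads swing forward as they close: fully open they stand 13 mm farther back than shut.
Start: joints at [-1.08, 0.385, 0.008, 0, -1.194, -0.259], TCP at [143.599, -608.259, 256.312] pointing down, gripper open.
Joint ranges: [-3.14, 3.14], [-1.21, 2.06], [-1.07, 1.41], [-3.16, 2.05], [-2.99, -0.16], [-3.1, 3.1]. Speed limits (rad/s): [2.79, 2.79, 3.14, 3.14, 3.14, 3.14].

### API

Orientations are given as a unit quaternion [x, y, z, w].
In Python, from bench import arm gives the robot as it stands.
- The arm moves only by the shell command python3 -m pendant 'ROWS'. ROWS is JSON, a list of rows, each a list of 7 numbers: the shift along the tool's x, y, z in m, then the turn, a rotation vector about the tool's x, y, z in degrees, then the finger opening in m, from 0 to 0.0854. In form: [[x, y, z, wx, wy, wz, fingers], ...]. A call has 1 to 12 rows; each row shifts and turns the commanded pose from where the row before left it, along the tool's axes as they then stand; what a row does not reach is not made up. A row lasts 1/10 s, in which the tool goes at most 50 mm and 8.59 degrees, less where a joint would pass 70% of its speed; a pose out of reach is approached as far as the arm can. A call is refused whole if a number of a shift passes 0.05 or a number of a turn 8.59, either way. A call with a gripper value outside its range is refused whole. The fingers move at their own pace and stop on an object; the grip force is fixed at half the most. Time passes only in rows, so rows that do not move let the fingers close. It gives the time, the measured TCP pose, the force, the opening and the grip force at its end, in the units of the state.
- arm.read_state(): the state, without advancing time (a new reading comes with each control period).
- arm.get_image(name): name is "scene" or "side" or "wrist"; returns a dict with "image" (420x560x3 uint8, red, green, blue), "fx", "fy", "cx", "cy" (pixels), "xyz" and "rotation" of the camera in the world. Camera axes: x right, y down, z forward; pixel columns grow to the right and rows downward; lengths in mm; the calibration is good to about 2 mm. The wrist camera is an equidistant fisheye: a pixel r from the principal point sees the ray r / f radians off the axis. A picture is of the moment at which its call begins. There is no depth.
- arm.job_done(): hands the job in; it is judged then, once.
The state is a dict: "clock": time; "joints": joint angles; "joint_vel": joint speeds; "joint_efforts": joint torques, N m; "position": TCP position; "ee_rot": TCP orientation; "contact_force": force on the tool from outside, world axes, zero at the start; "wrist_torque": the same for the moment, N m; "gripper_width": finger opening in mm; "grasp_force": force on a finger pad.
Only numpy, scipy, OpenCV 4.12 (cv2) and the standard library are available. Lean on these libraries where they do the work, as an engineer would, in place of code of your own. Each camera call takes 0.05 s, during which the arm holds its last target. There are 200 camera calls.

## Working session

There is one attempt and no reset: what is moved stays moved. The work goes in short steps, Python scripts to look and compute and a shell command to move; the robot and the scene stay as the last step left them, time stands still between calls to the robot, and variables do not carry over. Pictures are saved under pics/ and viewed, at most 10 in all, crops included, and the job is handed in when it is done.

```bash
ls; mkdir -p pics; python3 - <<'E'
from bench import arm
import cv2,numpy as np
for n in ["scene","side"]:
    d=arm.get_image(n); cv2.imwrite(f"pics/{n}0.png",d["image"][:,:,::-1])
    np.savez(f"{n}0.npz",**d); print(n,d["fx"],d["cx"],d["cy"],d["xyz"],np.round(d["rotation"],3).tolist())
print(arm.read_state())
E
```

```text
pics
scene 412.10055814098496 284.93939513441194 213.3409119433851 [1051.2452469  -981.41673756  802.03317084] [0.845, 0.21, -0.107, -0.48]
side 385.54818172638 281.77284038084525 211.3253549261244 [ 250.46847497 -711.78450006  948.24013625] [0.912, -0.191, 0.077, -0.354]
{'clock': 0.1, 'joints': array([-1.08039685e+00,  3.85498357e-01,  6.79894396e-03, -4.30428115e-04,
       -1.19399164e+00, -2.58582211e-01]), 'joint_vel': array([ 0.0002254 , -0.00176534,  0.0052884 ,  0.00215569,  0.00083479,
       -0.00250482]), 'joint_efforts': array([-3.85147960e-04, -3.93318343e+01,  1.88930690e+01,  4.19791684e+00,
       -2.57619584e-03,  3.83301327e-06]), 'position': array([ 143.49968302, -607.83761909,  255.33457613]), 'ee_rot': array([-1.15570370e-01,  9.93298823e-01,  9.54879074e-04, -1.60367323e-04]), 'contact_force': array([-0.10322309,  0.26996553,  0.03420251]), 'wrist_torque': array([-0.05082895, -0.02280627, -0.00162408]), 'grasp_force': 0.0, 'gripper_width': 85.5800312615508}
```

View pics/scene0.png

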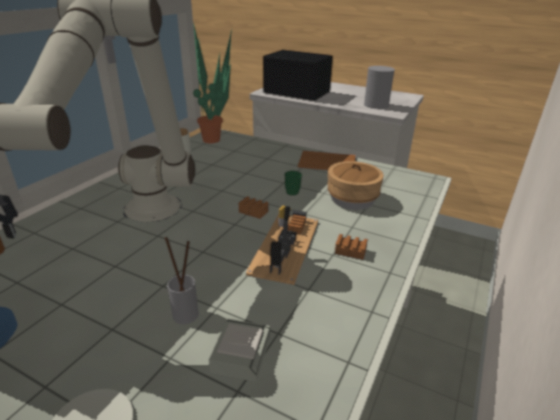

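View pics/side0.png

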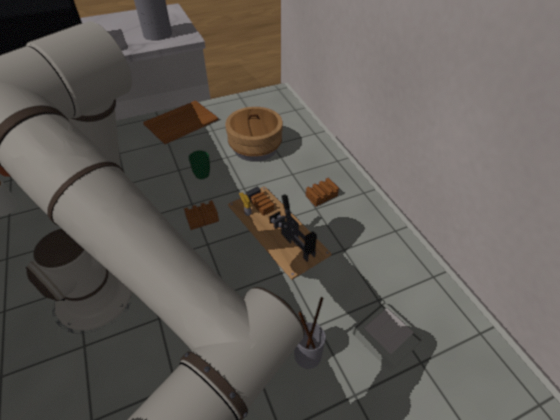

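```bash
cat > h.py <<'E'
import numpy as np,cv2
from scipy.spatial.transform import Rotation as R
def load(n): return dict(np.load(n+".npz"))
def ray(d,u,v):
    r=np.array([(u-d["cx"])/d["fx"],(v-d["cy"])/d["fy"],1.]); return R.from_quat(d["rotation"]).apply(r)
def onplane(d,u,v,z):
    r=ray(d,u,v); return d["xyz"]+r*(z-d["xyz"][2])/r[2]
def proj(d,P):
    q=R.from_quat(d["rotation"]).inv().apply(np.atleast_2d(P)-d["xyz"])
    return np.c_[d["cx"]+d["fx"]*q[:,0]/q[:,2],d["cy"]+d["fy"]*q[:,1]/q[:,2]]
E
python3 - <<'E'
from h import *
a=load("scene0")["image"][195:285,240:330]; b=load("side0")["image"][175:280,225:335]
a=cv2.resize(a,(400,400),interpolation=3); b=cv2.resize(b,(400,382),interpolation=3)
o=np.zeros((400,800,3),np.uint8); o[:,:400]=a; o[:382,400:]=b
cv2.imwrite("pics/crop0.png",o[:,:,::-1])
E
```

```text
(no output)
```

View pics/crop0.png

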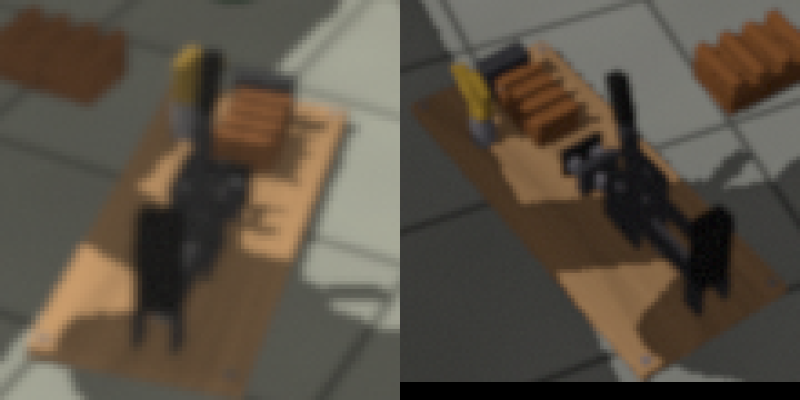

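```bash
cat > fit.py <<'E'
from h import *
from scipy.optimize import least_squares
s,t=load("scene0"),load("side0")
S=lambda x,y:(240+x/4.444-.4,195+y/4.444-.4); T=lambda x,y:(225+(x-400)/3.636-.4,175+y/3.636-.4)
obs=[(s,S(28,350),(-195,85)),(s,S(243,393),(-195,-65)),(s,S(350,117),(165,-65)),(t,T(413,105),(165,85)),(t,T(648,378),(-195,85)),(t,T(795,285),(-195,-65))]
for d,p,c in obs: print(c,onplane(d,*p,12).round(0))
W=lambda p,c:np.array([p[0]+c[0]*np.cos(p[2])-c[1]*np.sin(p[2]),p[1]+c[0]*np.sin(p[2])+c[1]*np.cos(p[2])])
f=lambda p:np.concatenate([onplane(d,*q,12)[:2]-W(p,c) for d,q,c in obs])
r=least_squares(f,[600,-400,1.]); print(r.x,np.degrees(r.x[2]),f(r.x).round(0))
p=r.x
for n,q in dict(fin=(88,52,71),pivot=(-70,0,74),grip=(-70+80*np.sin(.3),0,74+80*np.cos(.3)),stoptop=(125,0,50),palm=(-167,0,119)).items():
    w=np.r_[W(p,q[:2]),q[2]]; a=proj(s,w)[0]; b=proj(t,w)[0]
    print(n,w.round(0),"cropS",((a-[240,195])*4.444).round(0),"cropT",((b-[225,175])*3.636+[400,0]).round(0))
E
python3 fit.py
```

```text
(-195, 85) [ 524. -174.   12.]
(-195, -65) [ 670. -144.   12.]
(165, -65) [597. 203.  12.]
(165, 85) [451. 176.  12.]
(-195, 85) [ 525. -178.   12.]
(-195, -65) [ 674. -145.   12.]
[567.85967823  31.9091134    1.77920069] 101.94069028128091 [-1.  3. -2.  2. -0. -4.  0.  0.  0. -1.  2.  0.]
fin [499. 107.  71.] cropS [188.  75.] cropT [483.  93.]
pivot [582. -37.  74.] cropS [199. 194.] cropT [639. 177.]
grip [577. -13. 150.] cropS [210.  84.] cropT [623.  95.]
stoptop [542. 154.  50.] cropS [263.  85.] cropT [511.  62.]
palm [ 602. -131.  119.] cropS [160. 219.] cropT [717. 217.]
```

```bash
python3 -m pendant '[[0,0,-0.045,0,0,0,0.06],[0,0,-0.03,0,0,0,0.06],[-0.0255,0.0307,0,0,0,0,0.06],[-0.0255,0.0307,0,0,0,0,0.06],[-0.0255,0.0307,0,0,0,0,0.06],[-0.0255,0.0307,0,0,0,0,0.06],[-0.0255,0.0307,0,0,0,0,0.06],[-0.0255,0.0307,0,0,0,0,0.06],[-0.0255,0.0307,0,0,0,0,0.06],[-0.0255,0.0307,0,0,0,0,0.06],[-0.0255,0.0307,0,0,0,0,0.06],[-0.0255,0.0307,0,0,0,0,0.06]]'
python3 -m pendant '[[-0.0255,0.0307,0,0,0,0,0.06],[-0.0255,0.0307,0,0,0,0,0.06],[-0.0255,0.0307,0,0,0,0,0.06],[-0.0255,0.0307,0,0,0,0,0.06],[-0.0255,0.0307,0,0,0,0,0.06],[-0.0255,0.0307,0,0,0,0,0.06],[-0.0255,0.0307,0,0,0,0,0.06],[0,0,0,0,0,0,0.06],[0,0,0,0,0,0,0.06]]'
python3 - <<'E'
from bench import arm
import cv2,numpy as np
print(arm.read_state())
for n in ["wrist","side","scene"]:
    d=arm.get_image(n); np.savez(n+"1.npz",**d); print(d["fx"],d["cx"],d["cy"],d["xyz"],np.round(d["rotation"],3))
    cv2.imwrite(f"pics/{n}1.png",d["image"][:,:,::-1])
E
```

```text
clock: 1.3
position: [321.3, -249.3, 331.1]
ee_rot: [-0.116, 0.993, 0.0, -0.0]
contact_force: [1.4, -0.6, 0.8]
gripper_width: 59.8
grasp_force: 0.0
clock: 2.2
position: [445.5, -0.1, 330.6]
ee_rot: [-0.116, 0.993, -0.0, -0.001]
contact_force: [0.3, -0.4, -1.1]
gripper_width: 60.1
grasp_force: 0.0
{'clock': 2.2, 'joints': array([ 3.66601401e-01,  2.22524658e-02, -2.71112132e-01, -2.62667072e-04,
       -1.27918916e+00, -1.70383014e+00]), 'joint_vel': array([-0.03088631, -0.0189063 , -0.01170307,  0.00237482, -0.00132761,
        0.00049365]), 'joint_efforts': array([ 5.84047884e-01, -2.00710773e+01,  1.96573108e+01,  4.32207942e+00,
        3.82008275e-02, -1.34818547e-02]), 'position': array([ 4.45478717e+02, -5.55782874e-02,  3.30646503e+02]), 'ee_rot': array([-1.16480859e-01,  9.93192540e-01, -9.53897359e-05, -8.82525803e-04]), 'contact_force': array([ 0.27629552, -0.41624681, -1.05901089]), 'wrist_torque': array([ 0.00267784, -0.00300806,  0.03534453]), 'grasp_force': 0.0, 'gripper_width': 60.0982621843634}
325.19226210127806 276.87368315428216 208.3091921093513 [380.76550678 -15.08753392 447.74235719] [0.614 0.778 0.104 0.082]
385.54818172638 281.77284038084525 211.3253549261244 [ 250.46847497 -711.78450006  948.24013625] [ 0.912 -0.191  0.077 -0.354]
412.10055814098496 284.93939513441194 213.3409119433851 [1051.2452469  -981.41673756  802.03317084] [ 0.845  0.21  -0.107 -0.48 ]
```

View pics/wrist1.png

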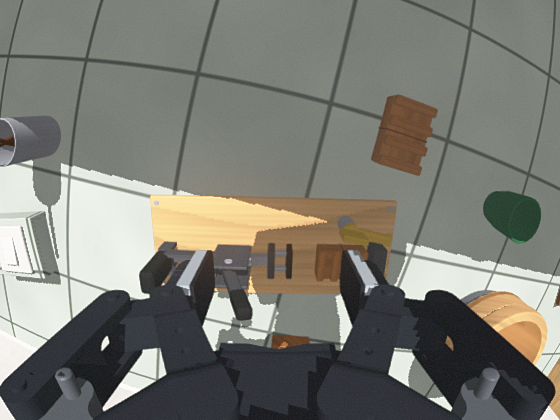

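```bash
cat >> h.py <<'E'
P0=[567.86,31.91,1.7792]
def fray(d,u,v):
    x,y=u-d["cx"],v-d["cy"]; r=np.hypot(x,y); t=r/d["fx"]; s=np.sin(t)/max(r,1e-9)
    return R.from_quat(d["rotation"]).apply([x*s,y*s,np.cos(t)])
def fplane(d,u,v,z):
    r=fray(d,u,v); return d["xyz"]+r*(z-d["xyz"][2])/r[2]
def clamp(w,p=P0):
    c,s=np.cos(p[2]),np.sin(p[2]); x,y=w[0]-p[0],w[1]-p[1]; return np.array([c*x+s*y,-s*x+c*y])
E
python3 - <<'E'
from h import *
d=load("wrist1"); im=d["image"]
for c in [(152,196),(397,201),(392,294)]: print("corner",c,clamp(fplane(d,*c,12)).round(1))
hsv=cv2.cvtColor(im,cv2.COLOR_RGB2HSV)
m=cv2.inRange(hsv,(20,130,60),(32,255,255)); m[:, :330]=0; m[:,400:]=0; m[:205]=0;m[255:]=0
y,x=np.nonzero(m); P=np.array([clamp(fplane(d,a,b,52)) for a,b in zip(x,y)]); print(len(P),x.min(),x.max(),y.min(),y.max(),P.min(0),P.max(0))
_,ev,_=[*cv2.PCACompute2(P.astype(np.float32),None)]; print(ev)
c=cv2.resize(im[185:305,230:410],(780,520),interpolation=3); cv2.imwrite("pics/wc1.png",c[:,:,::-1])
E
```

```text
corner (152, 196) [-185.4   87.8]
corner (397, 201) [169.1  89.6]
corner (392, 294) [184.7 -64. ]
696 339 391 224 245 [77.31528195 37.08950273] [151.26565673  66.40000281]
[[ 0.98789495 -0.15512478]
 [ 0.15512478  0.98789495]]
```

View pics/wc1.png

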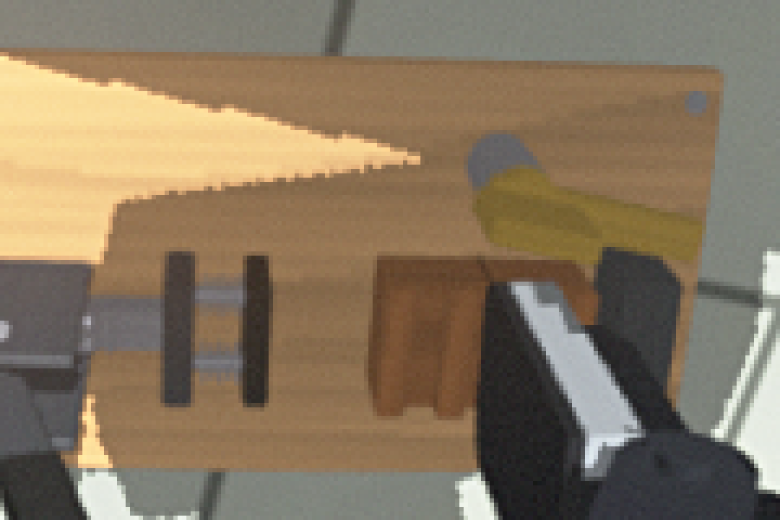

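```bash
python3 - <<'E'
from h import *
d=load("wrist1")
C=lambda x,y:(230+x/4.333,185+y/4.333)
for n,c,z in [("pad",(270,330),47),("padback",(247,330),47),("jawplate",(193,330),47),("restrear",(378,335),44),("finmid",(548,215),85),("boardR",(722,72),12),("boardbottom-left",(80,467),12)]: print(n,clamp(fplane(d,*C(*c),z)).round(1))
E
python3 -m pendant '[[-0.0256,0.0306,0,0,0,0,0.06],[-0.0256,0.0306,0,0,0,0,0.06],[-0.0256,0.0306,0,0,0,0,0.06],[0,0,0.03,0,0,-7.77,0.05],[0,0,0.03,0,0,-7.77,0.05],[0,0,0.03,0,0,-7.77,0.05],[0,0,0,0,0,-7.77,0.05],[0,0,0,0,0,-7.77,0.05],[0,0,0,0,0,-7.77,0.05],[0,0,0,0,0,-7.77,0.05],[0,0,0,0,0,-7.77,0.05],[0,0,0,0,0,-7.77,0.05]]'
python3 -m pendant '[[0,0,0,0,0,-7.77,0.05],[0,0,0,0,0,0,0.05],[0,0,0,0,0,0,0.05]]'
python3 - <<'E'
from bench import arm
import cv2,numpy as np
s=arm.read_state();print(s["joints"])
from scipy.spatial.transform import Rotation as R
m=R.from_quat(s["ee_rot"]).as_matrix();print(np.degrees(np.arctan2(m[1],m[0])))
d=arm.get_image("wrist"); np.savez("wrist2.npz",**d)
cv2.imwrite(f"pics/wrist2.png",d["image"][:,:,::-1])
E
```

```text
pad [18.2 10.2]
padback [11.  10.1]
jawplate [-5.8  9.7]
restrear [52.7  7.7]
finmid [92.3 63.5]
boardR [168.6  88.7]
boardbottom-left [-44.4 -61.5]
clock: 3.55
position: [499.1, 105.0, 241.6]
ee_rot: [-0.665, 0.747, -0.0, 0.0]
contact_force: [0.3, -0.8, -0.1]
gripper_width: 50.2
grasp_force: 0.0
clock: 3.85
position: [499.2, 105.4, 241.5]
ee_rot: [0.712, -0.703, 0.0, -0.0]
contact_force: [0.1, -0.1, 0.0]
gripper_width: 50.2
grasp_force: 0.0
[ 5.26710222e-01  2.01446256e-01 -2.92214552e-01 -2.89501736e-05
 -1.07682270e+00 -5.13749222e-01]
[ -89.25817435 -179.25817697   34.8365767 ]
```

View pics/wrist2.png

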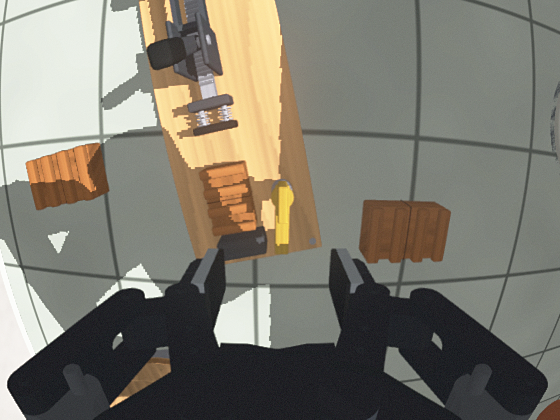

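```bash
python3 - <<'E'
from h import *
d=load("wrist2"); im=d["image"]
hsv=cv2.cvtColor(im,cv2.COLOR_RGB2HSV)
m=cv2.inRange(hsv,(20,130,60),(32,255,255)); m[:,:268]=0; m[:,300:]=0; m[:172]=0;m[258:]=0
cs,_=cv2.findContours(m,0,1); c=max(cs,key=cv2.contourArea); print(cv2.minAreaRect(c))
print("board",[clamp(fplane(d,*q,12)).round(1) for q in [(197,262),(320,246)]])
print("tip/base",[fplane(d,*q,55).round(1) for q in [(282,250),(283,190)]])
for q,z in [((284,205),85),((215,133),47),((229,163),44)]: print(fplane(d,*q,z).round(1),clamp(fplane(d,*q,z)).round(1))
p=P0;c,s=np.cos(p[2]),np.sin(p[2])
print("fin nominal",p[0]+c*88-s*52,p[1]+s*88+c*52)
c=cv2.resize(im[170:270,180:330],(780,520),interpolation=3); cv2.imwrite("pics/wc2.png",c[:,:,::-1])
E
```

```text
((282.0, 217.0), (72.0, 22.0), 90.0)
board [array([160.9, -60.1]), array([167.9,  86.4])]
tip/base [array([493.3, 165.7,  55. ]), array([493.5, 103.9,  55. ])]
[493.1 110.8  85. ] [92.7 56.8]
[559.6  50.1  47. ] [19.5  4.3]
[546.6  79.8  44. ] [51.3 10.9]
fin nominal 498.7780959349244 107.24717894070423
```

View pics/wc2.png

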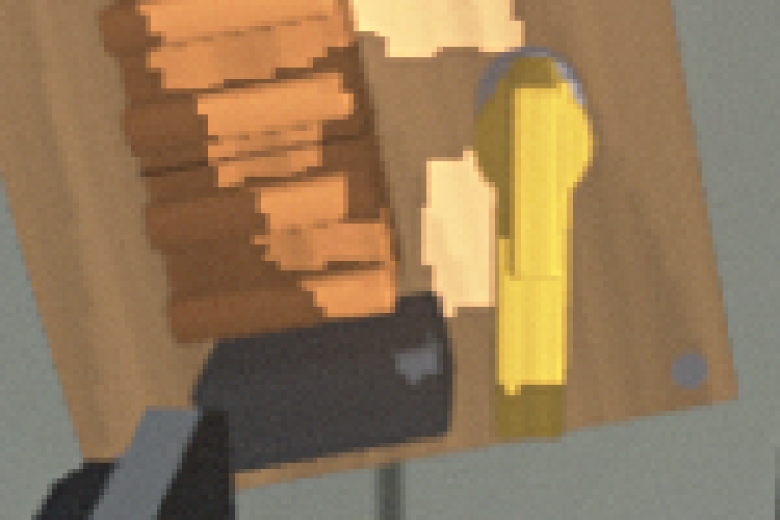

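```bash
python3 -m pendant '[[-0.002,0.002,0.035,0,0,0,0.05],[0,0,0.035,0,0,0,0.05],[0,0,0.035,0,0,0,0.05],[0,0,0.035,0,0,0,0.05],[0,0,0.0155,0,0,0,0.05],[0,0,0,0,0,0,0.05]]'
python3 -m pendant '[[0,0,0,0,0,0,0.0],[0,0,0,0,0,0,0.0],[0,0,0,0,0,0,0.0],[0,0,0,0,0,0,0.0],[0,0,0,0,0,0,0.0],[0,0,0,0,0,0,0.0]]'
```

```text
clock: 4.5
position: [495.8, 107.2, 83.5]
ee_rot: [0.712, -0.702, -0.001, 0.003]
contact_force: [0.6, -0.1, -0.5]
gripper_width: 49.9
grasp_force: 0.0
clock: 5.1
position: [494.8, 107.8, 86.8]
ee_rot: [0.713, -0.701, -0.001, 0.002]
contact_force: [-7.9, 1.9, 6.7]
gripper_width: 7.8
grasp_force: 59.5
```

```bash
python3 -m pendant '[[0,0.0025,-0.001,0,0,0,0.0],[0,0,0,0,0,6,0.0],[0,0,0,0,0,7,0.0],[0,0,0,0,0,7,0.0],[0,0,0,0,0,0,0.0]]'
python3 -m pendant '[[0,0,0,0,0,8,0.0],[0,0,0,0,0,8,0.0],[0,0,0,0,0,8,0.0],[0,0,0,0,0,8,0.0],[0,0,0,0,0,8,0.0],[0,0,0,0,0,8,0.0],[0,0,0,0,0,8,0.0],[0,0,0,0,0,0,0.0],[0,0,0,0,0,0,0.0],[0,0,0,0,0,0,0.0]]'
python3 - <<'E'
from bench import arm
import numpy as np
s=arm.read_state();print(s["joints"],s["wrist_torque"])
from scipy.spatial.transform import Rotation as R
m=R.from_quat(s["ee_rot"]).as_matrix();print(np.degrees(np.arctan2(m[1],m[0])))
E
```

```text
clock: 5.6
position: [493.6, 108.0, 86.9]
ee_rot: [-0.58, 0.814, 0.0, -0.001]
contact_force: [-4.4, 0.8, -1.7]
gripper_width: 8.1
grasp_force: 60.4
clock: 6.6
position: [491.8, 109.8, 86.9]
ee_rot: [-0.131, 0.991, 0.001, -0.002]
contact_force: [-13.8, 12.8, 4.5]
gripper_width: 7.6
grasp_force: 61.4
[ 0.54013944  0.38170194 -0.49635972 -0.0063663  -0.69563738 -1.84275523] [ 3.70335601  3.92084507 -0.01766002]
[-164.91438494  105.08491517  156.28449541]
```

```bash
python3 -m pendant '[[0.002,0.0035,0,0,0,2,0.0],[0,0,0,0,0,0,0.0],[0,0,0,0,0,0,0.0]]'
python3 -m pendant '[[0,0,0,0,0,0,0.03],[0,0,0,0,0,0,0.04],[0,0,0,0,0,0,0.04],[0,0,-0.04,0,0,0,0.04],[0,0,-0.045,0,0,0,0.04],[0,0,-0.045,0,0,0,0.04],[0,0,-0.045,0,0,0,0.04],[0,0,0,0,0,0,0.04],[0,0,0,0,0,0,0.04]]'
python3 - <<'E'
from bench import arm
import cv2,numpy as np
from h import *
d=arm.get_image("wrist"); np.savez("wrist3.npz",**d); im=d["image"]
s=arm.read_state(); m=R.from_quat(s["ee_rot"]).as_matrix();print(np.degrees(np.arctan2(m[1],m[0])))
cv2.imwrite(f"pics/wrist3.png",im[:,:,::-1])
E
```

```text
clock: 6.9
position: [491.4, 110.4, 86.9]
ee_rot: [-0.114, 0.993, -0.0, -0.001]
contact_force: [-1.3, -1.7, -1.4]
gripper_width: 7.5
grasp_force: 60.7
clock: 7.8
position: [492.3, 111.5, 263.3]
ee_rot: [-0.113, 0.994, 0.001, 0.002]
contact_force: [0.7, -0.5, -1.1]
gripper_width: 40.2
grasp_force: 0.0
[-167.01669796  102.98331519   82.22251148]
```

View pics/wrist3.png

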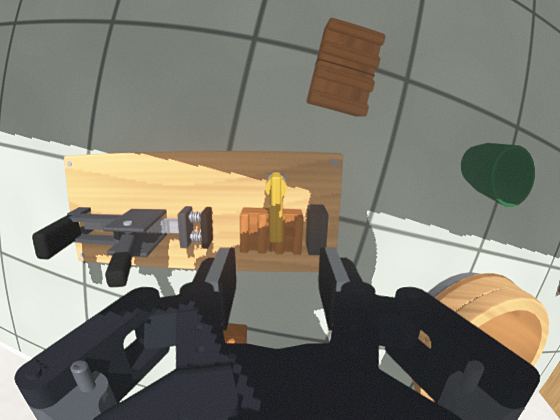

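```bash
python3 - <<'E'
from h import *
from scipy.optimize import least_squares
a,b,c=load("wrist1"),load("wrist2"),load("wrist3")
obs=[(a,(152,196),(-195,85)),(a,(397,201),(165,85)),(b,(320,246),(165,85)),(b,(197,262),(165,-65)),(c,(65,157),(-195,85)),(c,(342,153),(165,85)),(c,(341,270.5),(165,-65))]
W=lambda p,c:np.array([p[0]+c[0]*np.cos(p[2])-c[1]*np.sin(p[2]),p[1]+c[0]*np.sin(p[2])+c[1]*np.cos(p[2])])
L=[(fplane(d,*q,12)[:2],k) for d,q,k in obs]+[(np.array([491.3,110.5]),(88,52))]*2
f=lambda p:np.concatenate([w-W(p,k) for w,k in L])
r=least_squares(f,P0,loss="soft_l1",f_scale=3); print(r.x,np.degrees(r.x[2]),f(r.x).round(1))
p=r.x
print("grip",W(p,(-70+80*np.sin(.3),0)),"head top",W(p,(-40.4,0)),"P0 grip",W(P0,(-46.4,0)))
print("trigger head top seen",fplane(c,118,275,168),"pad",clamp(fplane(c,211,228,47),p),"stop rear edge",clamp(fplane(c,307,228,50),p),"rest rear",clamp(fplane(c,241,230,44),p))
print("center of palm",clamp(fplane(c,57,237,119),p))
o=cv2.resize(c["image"][200:300,70:220],(780,520),interpolation=3); cv2.imwrite("pics/wc3.png",o[:,:,::-1])
E
```

```text
[562.68936835  36.33714623   1.78421212] 102.22782449828098 [-0.6  4.6  0.5 -0.8  3.9 -1.3  2.1 -9.6  0.3  4.3  1.  -1.5 -2.9  7.1
 -1.9 -0.8 -1.9 -0.8]
grip [572.50804769  -8.96951171] head top [571.24606545  -3.14630517] P0 grip [577.46008474 -13.48601715]
trigger head top seen [566.75109213  -0.82233274 168.        ] pad [17.44545672  3.75747741] stop rear edge [122.12923635   6.51231179] rest rear [50.37103582  1.07829492]
center of palm [-134.89553376   13.70727989]
```

View pics/wc3.png

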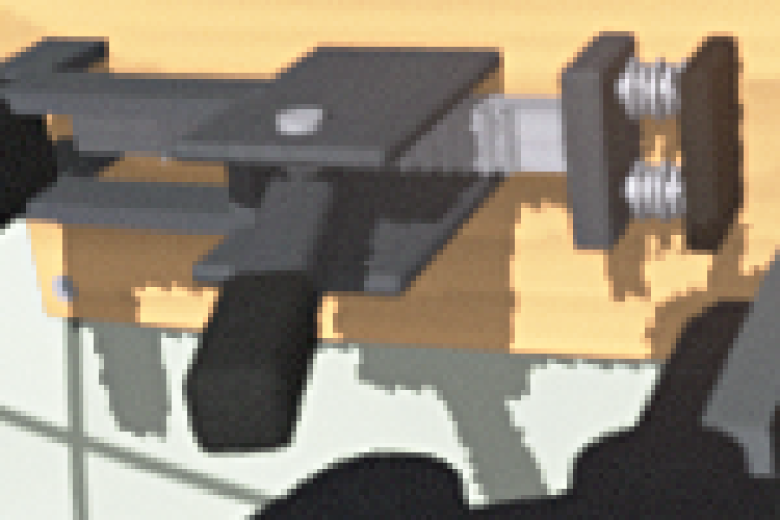

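```bash
python3 -m pendant '[[-0.0126,-0.0276,0,0,0,-8,0.045],[0,0,0,0,0,-8,0.045],[0,0,0,0,0,-8,0.045],[0,0,0,0,0,-8,0.045],[0,0,0,0,0,-8,0.045],[0,0,0,0,0,-8,0.045],[0,0,0,0,0,-8,0.045],[0,0,0,0,0,-8,0.045],[0,0,0,0,0,-8,0.045],[0,0,0,0,0,-8,0.045],[0,0,0,0,0,-8,0.045],[0,0,0,0,0,0,0.045]]'
python3 -m pendant '[[0,0,0,0,8.59,0,0.045],[0,0,0,0,8.59,0,0.045],[0,0,0,0,0,0,0.045]]'
cat > go.py <<'E'
from bench import arm
from h import *
import sys
s=arm.read_state(); r=R.from_quat(s["ee_rot"])
p=[561.5,37.3,np.radians(102.2)]; c,sn=np.cos(p[2]),np.sin(p[2])
cl=lambda x,y,z:np.array([p[0]+c*x-sn*y,p[1]+sn*x+c*y,z])
th=float(sys.argv[2]) if len(sys.argv)>2 else 0; l=float(sys.argv[1])
T=cl(-70+l*np.sin(.3-th),0,74+l*np.cos(.3-th))
zt=-(np.sin(.3-th)*np.array([c,sn,0])+np.cos(.3-th)*np.array([0,0,1])); yt=np.array([-sn,c,0])
Rt=R.from_matrix(np.c_[np.cross(yt,zt),yt,zt])
print("tool shift mm",r.inv().apply(T-s["position"]).round(1),"turn deg",np.degrees((r.inv()*Rt).as_rotvec()).round(1), "force tool",r.inv().apply(s["contact_force"]).round(1),s["joints"].round(2))
E
python3 go.py 161
```

```text
clock: 9.05
position: [509.8, 86.8, 259.9]
ee_rot: [0.771, -0.636, -0.001, 0.002]
contact_force: [-0.0, -0.0, 0.6]
gripper_width: 45.0
grasp_force: 0.0
clock: 9.35
position: [509.1, 87.9, 259.2]
ee_rot: [0.763, -0.628, 0.116, 0.098]
contact_force: [-0.6, -0.3, -0.3]
gripper_width: 45.0
grasp_force: 0.0
tool shift mm [ 69.  -42.3  54.4] turn deg [ 0.6 -0.3 -1. ] force tool [0.1 0.7 0.3] [ 0.62  0.22 -0.37  0.3  -1.14 -0.58]
```

```bash
python3 -m pendant '[[0.023,-0.014,0.018,0,0,-1,0.045],[0.023,-0.014,0.018,0,0,0,0.045],[0.023,-0.014,0.018,0,0,0,0.045],[0,0,0,0,0,0,0.045],[0,0,0,0,0,0,0.045]]'
python3 go.py 161
python3 - <<'E'
from bench import arm
import cv2,numpy as np
d=arm.get_image("wrist"); np.savez("wrist4.npz",**d); im=d["image"]
cv2.imwrite(f"pics/wrist4.png",im[:,:,::-1])
E
```

```text
clock: 9.85
position: [567.7, 14.3, 229.5]
ee_rot: [0.767, -0.624, 0.113, 0.096]
contact_force: [-0.3, 0.4, -0.5]
gripper_width: 45.2
grasp_force: 0.0
tool shift mm [-1.8  1.3  1.2] turn deg [ 0.5  0.1 -0.3] force tool [-0.6  0.2  0.3] [ 0.44  0.31 -0.33  0.34 -1.04 -0.42]
```

View pics/wrist4.png

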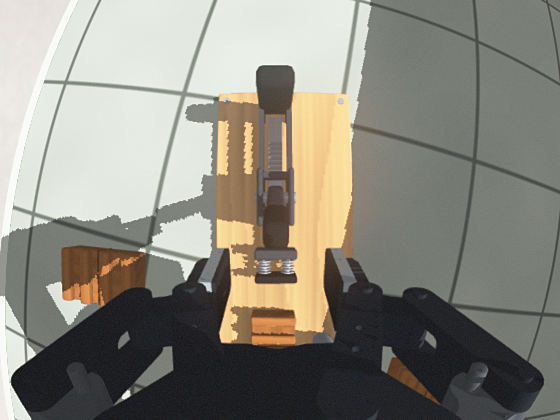

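```bash
python3 -m pendant '[[-0.002,0.001,0.026,0,0,0,0.045],[0,0,0.025,0,0,0,0.045],[0,0,0.025,0,0,0,0.045],[0,0,0,0,0,0,0.045],[0,0,0,0,0,0,0.045]]'
python3 -m pendant '[[0,0,0,0,0,0,0],[0,0,0,0,0,0,0],[0,0,0,0,0,0,0],[0,0,0,0,0,0,0],[0,0,0,0,0,0,0]]'
python3 go.py 86
cat > jaw.py <<'E'
import sys; from bench import arm
from h import *
p=[561.5,37.3,np.radians(102.2)]
if len(sys.argv)>1: d=load(sys.argv[1])
else: d=arm.get_image("wrist")
g=cv2.cvtColor(d["image"],cv2.COLOR_RGB2GRAY).astype(int)
# sample along clamp centre line at z=47 : brightness profile vs clamp x
c,s=np.cos(p[2]),np.sin(p[2]); inv=R.from_quat(d["rotation"]).inv()
def px(P):
    q=inv.apply(P-d["xyz"]); t=np.arctan2(np.hypot(q[0],q[1]),q[2]); a=np.arctan2(q[1],q[0]); r=d["fx"]*t
    return d["cx"]+r*np.cos(a),d["cy"]+r*np.sin(a)
out=[]
for x in range(-20,80,2):
    v=[]
    for y in (-4,0,4):
        u,w=px(np.array([p[0]+c*x-s*y,p[1]+s*x+c*y,47])); v.append(g[int(round(w)),int(round(u))] if 0<=w<420 and 0<=u<560 else -1)
    out.append((x,int(np.mean(v))))
print(*[f"{a}:{b}" for a,b in out])
E
python3 jaw.py wrist4; python3 jaw.py
```

```text
clock: 10.4
position: [571.1, -4.5, 158.1]
ee_rot: [0.768, -0.622, 0.115, 0.096]
contact_force: [-0.6, 0.8, 0.8]
gripper_width: 45.4
grasp_force: 0.0
clock: 10.9
position: [572.1, -4.2, 159.0]
ee_rot: [0.769, -0.622, 0.116, 0.094]
contact_force: [-0.6, 3.7, 6.3]
gripper_width: 15.2
grasp_force: 60.2
tool shift mm [0.9 1.6 3.2] turn deg [ 0.1  0.  -0.2] force tool [-1.8 -0.2 -7.1] [ 0.4   0.38 -0.44  0.4  -0.85 -0.47]
-20:107 -18:104 -16:105 -14:97 -12:111 -10:130 -8:160 -6:122 -4:115 -2:76 0:58 2:55 4:65 6:69 8:64 10:110 12:203 14:198 16:199 18:200 20:199 22:199 24:200 26:198 28:200 30:200 32:199 34:201 36:133 38:72 40:69 42:69 44:73 46:129 48:159 50:165 52:161 54:154 56:140 58:138 60:140 62:132 64:72 66:124 68:167 70:165 72:159 74:158 76:72 78:67
-20:39 -18:37 -16:34 -14:38 -12:37 -10:34 -8:34 -6:34 -4:34 -2:36 0:31 2:34 4:47 6:52 8:48 10:111 12:206 14:202 16:203 18:203 20:203 22:202 24:203 26:203 28:206 30:185 32:24 34:29 36:30 38:31 40:32 42:30 44:31 46:32 48:31 50:32 52:27 54:32 56:30 58:31 60:29 62:28 64:34 66:32 68:32 70:28 72:32 74:32 76:27 78:29
```

```bash
for i in 1; do python3 -m pendant '[[0.0085,0,0.0004,0,-5.5,0,0],[0,0,0,0,0,0,0]]'; python3 go.py 89
python3 -m pendant '[[0.0085,0,0.0004,0,-5.5,0,0],[0,0,0,0,0,0,0]]'; python3 go.py 89
python3 -m pendant '[[0.0085,0,0.0004,0,-5.5,0,0],[0.0085,0,0.0004,0,-5.5,0,0],[0,0,0,0,0,0,0]]'; python3 go.py 89
python3 -m pendant '[[0.0085,0,0.0004,0,-5.5,0,0],[0.0085,0,0.0004,0,-5.5,0,0],[0,0,0,0,0,0,0],[0,0,0,0,0,0,0]]'; python3 go.py 89 0.576;done; python3 jaw.py
```

```text
clock: 11.15
position: [573.9, -13.0, 161.5]
ee_rot: [0.772, -0.627, 0.078, 0.063]
contact_force: [-3.4, 8.4, 9.5]
gripper_width: 15.1
grasp_force: 62.3
tool shift mm [-8.4  1.6  0.8] turn deg [ 0.1  5.7 -0.4] force tool [ -6.8   1.6 -11.1] [ 0.35  0.37 -0.38  0.26 -0.87 -0.32]
clock: 11.35
position: [575.7, -21.2, 163.0]
ee_rot: [0.775, -0.63, 0.041, 0.033]
contact_force: [-3.0, 9.4, 10.9]
gripper_width: 14.9
grasp_force: 62.5
tool shift mm [-16.8   1.6   2.3] turn deg [ 0.1 11.2 -0.4] force tool [ -8.6   1.  -11.9] [ 0.29  0.38 -0.31  0.13 -0.9  -0.17]
clock: 11.65
position: [579.3, -38.2, 163.7]
ee_rot: [0.775, -0.631, -0.034, -0.027]
contact_force: [-2.4, 9.2, 13.8]
gripper_width: 15.2
grasp_force: 62.6
tool shift mm [-33.3   1.7   7.6] turn deg [ 0.1 22.2 -0.5] force tool [-10.7   0.5 -12.9] [ 0.17  0.4  -0.18 -0.1  -1.    0.09]
clock: 12.05
position: [582.8, -54.8, 160.9]
ee_rot: [0.769, -0.624, -0.107, -0.086]
contact_force: [-0.1, 1.7, 12.8]
gripper_width: 15.0
grasp_force: 62.6
tool shift mm [0.2 1.3 1.3] turn deg [-0.  -0.  -0.4] force tool [ -5.1  -0.2 -11.9] [ 0.04  0.45 -0.05 -0.3  -1.13  0.3 ]
-20:48 -18:49 -16:47 -14:45 -12:46 -10:43 -8:44 -6:44 -4:38 -2:41 0:43 2:42 4:38 6:43 8:43 10:43 12:41 14:44 16:46 18:43 20:47 22:45 24:42 26:44 28:42 30:41 32:39 34:34 36:35 38:32 40:33 42:33 44:35 46:32 48:33 50:29 52:95 54:77 56:78 58:82 60:90 62:121 64:158 66:168 68:167 70:157 72:102 74:77 76:79 78:80
```

```bash
python3 -m pendant '[[-0.0085,0,-0.0015,0,5.5,0,0],[-0.0085,0,0.0004,0,5.5,0,0],[-0.0085,0,0.0004,0,5.5,0,0],[-0.0085,0,0.0004,0,5.5,0,0],[-0.0085,0,0.0004,0,5.5,0,0],[-0.0085,0,0.0004,0,5.5,0,0],[0,0,0,0,0,0,0],[0,0,0,0,0,0,0]]'; python3 go.py 89; python3 jaw.py
```

```text
clock: 12.9
position: [572.1, -4.9, 159.3]
ee_rot: [0.769, -0.622, 0.116, 0.095]
contact_force: [4.4, -0.9, -0.0]
gripper_width: 15.1
grasp_force: 60.7
tool shift mm [0.2 1.5 0.3] turn deg [ 0.2 -0.1 -0.1] force tool [ 1.7 -4.1  0.5] [ 0.4   0.38 -0.44  0.4  -0.85 -0.47]
-20:38 -18:35 -16:33 -14:35 -12:35 -10:33 -8:43 -6:40 -4:32 -2:29 0:112 2:104 4:106 6:66 8:47 10:42 12:27 14:31 16:50 18:51 20:50 22:94 24:208 26:204 28:208 30:126 32:30 34:30 36:31 38:32 40:33 42:30 44:32 46:29 48:29 50:32 52:29 54:31 56:32 58:30 60:33 62:33 64:29 66:27 68:31 70:30 72:31 74:31 76:32 78:30
```

```bash
python3 -m pendant '[[0.0085,0,0.0004,0,-5.5,0,0],[0.0085,0,0.0004,0,-5.5,0,0],[0.0085,0,0.0004,0,-5.5,0,0],[0.0085,0,0.0004,0,-5.5,0,0],[0.0085,0,0.0004,0,-5.5,0,0],[0.0085,0,0.0004,0,-5.5,0,0],[0,0,0,0,0,0,0],[0,0,0,0,0,0,0]]'; python3 go.py 89 0.576
python3 -m pendant '[[-0.0085,0,0.0004,0,5.5,0,0],[-0.0085,0,0.0004,0,5.5,0,0],[-0.0085,0,0.0004,0,5.5,0,0],[-0.0085,0,0.0004,0,5.5,0,0],[-0.0085,0,0.0004,0,5.5,0,0],[-0.0085,0,0.0004,0,5.5,0,0],[0,0,0,0,0,0,0],[0,0,0,0,0,0,0]]'; python3 go.py 89
python3 -m pendant '[[0,0,0,0,0,0,0.03],[0,0,0,0,0,0,0.045],[0,0,0,0,0,0,0.045],[0,0,-0.036,0,0,0,0.045],[0,0,-0.036,0,0,0,0.045],[0,0,0,0,0,0,0.045],[0,0,0,0,0,0,0.045]]'; python3 go.py 161; python3 jaw.py
```

```text
clock: 13.75
position: [582.8, -54.8, 160.9]
ee_rot: [0.769, -0.625, -0.107, -0.086]
contact_force: [2.4, 4.6, 5.0]
gripper_width: 15.4
grasp_force: 61.9
tool shift mm [0.1 1.3 1.3] turn deg [-0.  -0.  -0.4] force tool [-5.2 -3.3 -3.8] [ 0.04  0.45 -0.05 -0.3  -1.13  0.3 ]
clock: 14.55
position: [572.1, -4.8, 159.2]
ee_rot: [0.769, -0.621, 0.116, 0.096]
contact_force: [5.2, -2.2, -2.3]
gripper_width: 15.5
grasp_force: 60.8
tool shift mm [0.2 1.4 0.3] turn deg [ 0.2 -0.1 -0.1] force tool [ 2.5 -4.6  3.1] [ 0.4   0.38 -0.44  0.4  -0.85 -0.47]
clock: 15.25
position: [566.8, 15.4, 228.7]
ee_rot: [0.768, -0.623, 0.115, 0.095]
contact_force: [-0.2, -0.3, -0.7]
gripper_width: 45.1
grasp_force: 0.0
tool shift mm [-0.3  0.5  0.8] turn deg [ 0.3  0.  -0.2] force tool [0.  0.2 0.7] [ 0.44  0.3  -0.34  0.34 -1.03 -0.43]
-20:158 -18:158 -16:193 -14:145 -12:192 -10:211 -8:209 -6:209 -4:209 -2:209 0:199 2:92 4:78 6:107 8:101 10:101 12:94 14:116 16:130 18:129 20:131 22:112 24:61 26:55 28:44 30:45 32:58 34:58 36:57 38:68 40:71 42:65 44:75 46:132 48:168 50:166 52:161 54:155 56:138 58:139 60:139 62:96 64:73 66:122 68:167 70:164 72:159 74:158 76:72 78:68
```

```bash
python3 -m pendant '[[0,0,0.036,0,0,0,0.045],[0,0,0.036,0,0,0,0.045],[0,0,0,0,0,0,0.0],[0,0,0,0,0,0,0],[0,0,0,0,0,0,0.0],[0,0,0,0,0,0,0.0],[0,0,0,0,0,0,0.0]]'; python3 go.py 89
python3 -m pendant '[[0.0085,0,0.0004,0,-5.5,0,0],[0.0085,0,0.0004,0,-5.5,0,0],[0.0085,0,0.0004,0,-5.5,0,0],[0.0085,0,0.0004,0,-5.5,0,0],[0.0085,0,0.0004,0,-5.5,0,0],[0.0085,0,0.0004,0,-5.5,0,0],[0,0,0,0,0,0,0],[0,0,0,0,0,0,0]]'; python3 go.py 89 0.576
python3 -m pendant '[[-0.0085,0,0.0004,0,5.5,0,0],[-0.0085,0,0.0004,0,5.5,0,0],[-0.0085,0,0.0004,0,5.5,0,0],[-0.0085,0,0.0004,0,5.5,0,0],[-0.0085,0,0.0004,0,5.5,0,0],[-0.0085,0,0.0004,0,5.5,0,0],[0,0,0,0,0,0,0],[0,0,0,0,0,0,0]]'; python3 go.py 89
python3 -m pendant '[[0,0,0,0,0,0,0.03],[0,0,0,0,0,0,0.045],[0,0,0,0,0,0,0.045],[0,0,-0.036,0,0,0,0.045],[0,0,-0.036,0,0,0,0.045],[0,0,0,0,0,0,0.045],[0,0,0,0,0,0,0.045]]'; python3 go.py 161; python3 jaw.py
```

```text
clock: 16.0
position: [572.2, -5.4, 159.1]
ee_rot: [0.768, -0.622, 0.115, 0.095]
contact_force: [6.6, -4.2, -12.5]
gripper_width: 15.0
grasp_force: 61.2
tool shift mm [-0.2  1.4 -0. ] turn deg [ 0.2  0.1 -0.2] force tool [ 1.6 -5.6 13.6] [ 0.4   0.38 -0.44  0.39 -0.85 -0.46]
clock: 16.8
position: [582.5, -53.7, 161.0]
ee_rot: [0.769, -0.624, -0.108, -0.086]
contact_force: [1.7, 4.3, -2.9]
gripper_width: 15.5
grasp_force: 62.4
tool shift mm [1.2 1.3 1.1] turn deg [ 0.   0.  -0.3] force tool [-2.9 -2.5  3.8] [ 0.04  0.45 -0.05 -0.3  -1.13  0.3 ]
clock: 17.6
position: [572.0, -4.9, 159.2]
ee_rot: [0.769, -0.621, 0.116, 0.095]
contact_force: [7.7, -6.3, -13.1]
gripper_width: 15.4
grasp_force: 61.1
tool shift mm [0.1 1.4 0.2] turn deg [ 0.2 -0.1  0. ] force tool [ 3.6 -6.2 14.9] [ 0.4   0.38 -0.44  0.4  -0.85 -0.47]
clock: 18.3
position: [567.1, 15.9, 229.7]
ee_rot: [0.768, -0.622, 0.115, 0.094]
contact_force: [-0.4, -0.1, -0.4]
gripper_width: 45.2
grasp_force: 0.0
tool shift mm [-0.3  1.   1.9] turn deg [ 0.2  0.1 -0.2] force tool [-0.1  0.4  0.4] [ 0.44  0.3  -0.34  0.34 -1.03 -0.43]
-20:159 -18:189 -16:163 -14:160 -12:180 -10:152 -8:198 -6:146 -4:165 -2:161 0:152 2:209 4:205 6:206 8:206 10:206 12:206 14:204 16:82 18:57 20:98 22:100 24:97 26:95 28:115 30:113 32:106 34:106 36:81 38:53 40:41 42:35 44:45 46:55 48:55 50:56 52:158 54:168 56:163 58:157 60:127 62:138 64:135 66:140 68:107 70:85 72:156 74:164 76:164 78:126
```

```bash
python3 -m pendant '[[0,0,0.036,0,0,0,0.045],[0,0,0.035,0,0,0,0.045],[0,0,0,0,0,0,0.0],[0,0,0,0,0,0,0],[0,0,0,0,0,0,0.0],[0,0,0,0,0,0,0.0],[0,0,0,0,0,0,0.0]]'; python3 go.py 89
python3 -m pendant '[[0.0085,0,0.0004,0,-5.5,0,0],[0.0085,0,0.0004,0,-5.5,0,0],[0,0,0,0,0,0,0],[0,0,0,0,0,0,0]]'; python3 go.py 89 0.19
python3 -m pendant '[[0.0085,0,0.0004,0,-5.5,0,0],[0.0085,0,0.0004,0,-5.5,0,0],[0,0,0,0,0,0,0],[0,0,0,0,0,0,0]]'; python3 go.py 89 0.38
python3 -m pendant '[[-0.0085,0,0.0004,0,5.5,0,0],[-0.0085,0,0.0004,0,5.5,0,0],[-0.0085,0,0.0004,0,5.5,0,0],[-0.0085,0,0.0004,0,5.5,0,0],[0,0,0,0,0,0,0],[0,0,0,0,0,0,0]]'; python3 go.py 89
python3 -m pendant '[[0,0,0,0,0,0,0.03],[0,0,0,0,0,0,0.045],[0,0,0,0,0,0,0.045],[0,0,-0.036,0,0,0,0.045],[0,0,-0.036,0,0,0,0.045],[0,0,0,0,0,0,0.045],[0,0,0,0,0,0,0.045]]'; python3 go.py 161; python3 jaw.py
```

```text
clock: 19.05
position: [572.1, -5.0, 160.3]
ee_rot: [0.768, -0.622, 0.115, 0.095]
contact_force: [6.3, -4.6, -12.1]
gripper_width: 15.0
grasp_force: 61.2
tool shift mm [-0.3  1.4  1.3] turn deg [ 0.2  0.1 -0.2] force tool [ 2.  -5.2 13.2] [ 0.4   0.38 -0.44  0.39 -0.86 -0.46]
clock: 19.45
position: [575.4, -20.3, 164.0]
ee_rot: [0.776, -0.629, 0.041, 0.034]
contact_force: [2.3, 4.2, -7.8]
gripper_width: 14.8
grasp_force: 61.8
tool shift mm [0.9 1.4 1.6] turn deg [ 0.1  0.2 -0.3] force tool [-4.4 -3.2  7.4] [ 0.3   0.38 -0.31  0.14 -0.9  -0.17]
clock: 19.85
position: [578.9, -36.4, 164.8]
ee_rot: [0.776, -0.63, -0.033, -0.026]
contact_force: [1.3, 7.7, -3.9]
gripper_width: 15.3
grasp_force: 62.2
tool shift mm [1.6 1.4 2. ] turn deg [ 0.1  0.2 -0.3] force tool [-6.9 -2.9  4.5] [ 0.17  0.4  -0.18 -0.1  -1.    0.09]
clock: 20.45
position: [572.0, -4.6, 160.5]
ee_rot: [0.769, -0.621, 0.117, 0.096]
contact_force: [6.8, -4.4, -10.7]
gripper_width: 15.0
grasp_force: 61.0
tool shift mm [0.1 1.4 1.6] turn deg [ 0.2 -0.2  0. ] force tool [ 2.3 -5.8 11.9] [ 0.4   0.38 -0.44  0.4  -0.85 -0.47]
clock: 21.15
position: [567.0, 16.0, 230.6]
ee_rot: [0.768, -0.622, 0.115, 0.095]
contact_force: [-0.1, 0.1, 0.1]
gripper_width: 45.0
grasp_force: 0.0
tool shift mm [-0.4  0.9  2.9] turn deg [ 0.2  0.  -0.2] force tool [-0.   0.1 -0.2] [ 0.44  0.3  -0.34  0.34 -1.03 -0.43]
-20:152 -18:215 -16:147 -14:215 -12:139 -10:195 -8:149 -6:149 -4:215 -2:151 0:214 2:108 4:160 6:190 8:152 10:209 12:206 14:205 16:207 18:204 20:207 22:190 24:77 26:51 28:81 30:99 32:99 34:101 36:84 38:52 40:53 42:35 44:34 46:52 48:54 50:52 52:56 54:159 56:165 58:160 60:144 62:131 64:138 66:138 68:117 70:66 72:129 74:159 76:167 78:99
```

```bash
python3 -m pendant '[[0,0,0.036,0,0,0,0.045],[0,0,0.036,0,0,0,0.045],[0,0,0,0,0,0,0.0],[0,0,0,0,0,0,0],[0,0,0,0,0,0,0.0],[0,0,0,0,0,0,0.0],[0,0,0,0,0,0,0.0]]'; python3 go.py 89;python3 jaw.py
python3 -m pendant '[[0.0062,0,0.0002,0,-4,0,0],[0.0062,0,0.0002,0,-4,0,0],[0,0,0,0,0,0,0],[0,0,0,0,0,0,0],[0,0,0,0,0,0,0],[0,0,0,0,0,0,0]]'; python3 go.py 89 0.14; python3 jaw.py
```

```text
clock: 21.9
position: [572.1, -5.0, 160.4]
ee_rot: [0.768, -0.622, 0.115, 0.095]
contact_force: [6.3, -5.8, -10.8]
gripper_width: 15.1
grasp_force: 61.2
tool shift mm [-0.3  1.4  1.3] turn deg [ 0.2  0.1 -0.2] force tool [ 3.5 -5.  12.4] [ 0.4   0.38 -0.44  0.39 -0.86 -0.46]
-20:35 -18:36 -16:35 -14:37 -12:35 -10:36 -8:44 -6:36 -4:39 -2:36 0:34 2:162 4:212 6:110 8:208 10:207 12:204 14:205 16:207 18:206 20:206 22:103 24:43 26:42 28:80 30:78 32:28 34:33 36:32 38:35 40:30 42:28 44:32 46:30 48:31 50:30 52:31 54:32 56:34 58:29 60:32 62:32 64:29 66:30 68:30 70:30 72:31 74:32 76:31 78:33
clock: 22.55
position: [574.5, -16.4, 163.4]
ee_rot: [0.775, -0.627, 0.062, 0.051]
contact_force: [6.0, -2.1, -11.3]
gripper_width: 15.0
grasp_force: 61.3
tool shift mm [0.4 1.4 1.6] turn deg [ 0.2 -0.  -0.1] force tool [ 1.5 -5.4 11.7] [ 0.33  0.37 -0.35  0.21 -0.88 -0.25]
-20:36 -18:40 -16:36 -14:37 -12:38 -10:38 -8:45 -6:43 -4:38 -2:39 0:32 2:33 4:33 6:29 8:49 10:206 12:200 14:201 16:200 18:204 20:131 22:43 24:45 26:55 28:88 30:97 32:94 34:96 36:79 38:23 40:24 42:28 44:32 46:28 48:28 50:31 52:32 54:29 56:26 58:29 60:31 62:31 64:30 66:30 68:30 70:33 72:30 74:31 76:29 78:30
```

```bash
python3 -c "
from bench import arm
print(arm.job_done())"
```

```text
the job is handed in; nothing more can be done
None
```

I handed the job in at about 22.6 s on the clock: the turnbutton lies across the rest at about 1.55 rad, the pad is pressed in about 7 to 8 mm by my camera estimate, and the fingers hold the trigger squeezed at about 0.13 rad; the hand-in returned no verdict.

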